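# Clamp a water-filter cartridge in its cradle

### The job

Mount the water-filter cartridge lying in front of the sink: lay it in the two V-blocks of the grey cradle, short of the sprung end stop, and then slide it along the Vs against the stop's rubber pad with a firm push of about 15 N (never over 20 N on the pad). Then swing the steel strap over the cartridge and press its red tab gently down until it snaps under the catch, so that the cartridge stays clamped, centred in the Vs and resting on the pad. Do not force any part of the cradle, and leave the salt shaker, the spice jar and the tin where they stand.

Things in the scene. Friction and masses are not known exactly. Their poses are not given: they have to be found in the camera images.
- cartridge_center (a point): Centre of the cartridge, a loose white plastic cylinder with blue bands, 46 mm in diameter, 150 mm long, about 0.36 kg, lying on the worktop with this point 23 mm up. Its x axis is the cylinder's axis. Both ends are alike and flat; either may go to the stop. Grip it across its 46 mm, best at the middle blue band.
- cradle: Grey cradle fixed to the worktop, base plate 190 x 116 x 10 mm. Origin on the worktop below the V axis, half-way between the V-blocks; x axis along the V towards the end stop, y towards the strap's hinge, z up. Two white 90 degree V-blocks, each 24 mm long, at x = -50 and +50 mm, walls 42 mm high; between them (x = -38 to 38 mm) is free room for fingers down to the plate.
- v_seat (a point): Fixed point on the cradle's V axis, right above its origin, 48.5 mm above the worktop; axes as the cradle's. A seated cartridge has its axis on this line and its top 71.5 mm above the worktop. Sliding it along the Vs takes 4 to 9 N of friction, which does not reach the pad.
- stop: End stop: fixed grey bracket at cradle x = 97 to 111 mm, 70 mm high, origin at its foot (cradle x = 104, z = 10 mm), axes as the cradle's. It carries a black round rubber pad, 30 mm wide, on the V axis, facing the cradle's -x.
- v_axis_at_stop (a point): Point of the V axis inside the stop's bracket. The pad's unpressed face is 22 to 36 mm before it (cradle x = 68 to 82 mm): the pad's screw is set by hand, differs each time, is not measured and must be felt. The pad is sprung and damped: about 1 N at first touch, then 0.25 mm per N, up to 8 mm. When let go, the cartridge slides back a little and stays resting on the pad.
- strap (a joint): Strap's hinge angle in rad: 0 is shut (level over the cartridge), pi/2 upright, more is leaning away from it. Starts at 2.0 to 2.4. The hinge is stiff: the strap stays where it is left. Snapped under the catch it reads -0.03 to 0.03.
- strap_hinge (a point): Point on the strap's hinge axis (parallel to the cradle's x), fixed at cradle x = -50, y = +46, z = 82 mm, between lugs 88 mm high, 14 mm deep. Axes as the cradle's. The strap is a steel bar 16 mm wide, 4 mm thick, reaching 116 mm from the hinge, its last 26 mm a red tab 20 mm wide, 7 mm thick. At angle q its end is at cradle y = 46 - 116 cos q, z = 82 + 116 sin q mm.
- strap_tab (a point): Middle of the red tab's upper face (up when shut; away from the cartridge when open), 103 mm from the hinge. Press it down here; to snap in takes about 3 to 10 N, then it gives way.
- catch_top (a point): Top of the sprung black two-armed catch, fixed at cradle x = -50, y = -45, z = 92 mm. The catch is 33 mm wide along x and spans cradle y = -36 to -56 mm. The strap passes between its arms, and the strap's cross pin (82 mm from the hinge) snaps under them; the tab then sticks out beyond, free to be pressed.
- strap_shoe: Sprung black rubber shoe under the strap, 16 x 26 mm, 46 mm from the hinge; it presses on the cartridge's top with some newtons once the strap is shut. Origin at the shoe's upper face.
- salt_shaker: Salt shaker with grey top, 44 mm in diameter, 90 mm high, origin under its foot; to be left alone.
- spice_jar: Spice jar with red cap, 45 mm in diameter, 106 mm high, origin under its foot; to be left alone.
- tin: Low food tin, 75 mm in diameter, 58 mm high, origin under its foot; to be left alone.

How it is judged:
By the outcome, as a careful person would: the job done as asked, in the order asked, and still so for the second after the job is handed in, with the robot touching nothing.
It also fails if it takes over 72 s, if anything falls off the work surface, if the arm or the gripper's body presses on something with over 40 N, if the wrist force passes 120 N, or if a joint passes its speed limit or range.

### The arm

A 7-joint arm with a two-finger parallel gripper is mounted at the origin on a cart in front of the work surface, level with it; the furniture and walls round the work are solid. World frame = base frame: x ahead of the robot, y to its left, z up, the work surface at z = 0. Lengths are in m, angles in rad, forces in N, time in s.
With the tool pointing down it reaches from about 0.4 to 0.85 m from the base axis. Payload 10.4 kg.
Tool frame: the origin (TCP) lies midway between the tips of the shut fingers; the grasp point (between the pads) lies 19 mm behind it; z points along the fingers, y is the line along which they close (so a half turn about z gives the same grasp; the last joint's range is limited). The gripper opens to 87 mm and grips with 3 to 60 N. Pads are 19 mm wide; open, the fingers measure 117 mm over their backs; the gripper's body (75 mm by 190 mm) begins 51 mm behind the grasp point.
Start: joints at [-1.159, 0.332, -0.065, 1.46, 0.022, 1.35, -0.088], TCP at [0.263, 0.567, 0.192] pointing down, gripper open.
Joint ranges: [-2.6, 2.6], [-0.5, 2.12], [-1.47, 1.34], [0.16, 2.42], [-1.27, 4.41], [0.06, 2.06], [-2.6, 2.6]. Speed limits (rad/s): [2.22, 2.22, 2.79, 2.79, 3.14, 3.14, 3.14].

### API

Orientations are given as a unit quaternion [x, y, z, w].
In Python, from bench import r gives the robot as it stands.
- The arm moves only by the tool arm_command, never from a script. Its argument "moves" is one flat list of numbers, 4 for each row, row after row: the shift along the tool's x, y, z in cm, then the turn about the tool's z in degrees. A call has 1 to 12 rows; each row shifts and turns the commanded pose from where the row before left it, along the tool's axes as they then stand; what a row does not reach is not made up. A row lasts 1/12 s, in which the tool goes at most 41.7 mm and 7.16 degrees, less where a joint would pass 70% of its speed; a pose out of reach is approached as far as the arm can. A call with a gripper value outside its range is refused whole. "fingers" is the opening in per cent of the stroke, from 0 (shut) to 100 (fully open), set as the call begins (left out, the last holds). The fingers move at their own pace and stop on an object; "squeeze" is the grip in N (left out, the last holds). Time passes only in rows, so rows that do not move let the fingers close. It gives the time, the measured TCP pose, the force, the opening and the grip force at its end, in the units of the state.
- r.read_state(): the state, without advancing time (a new reading comes with each control period).
- r.camera(name): name is "side" or "top"; returns the picture (420x560x3 uint8, red, green, blue); there is no depth.
- r.camera_info(name): a dict with "fx", "fy", "cx", "cy" (pixels), "origin" and "attitude" of the camera in the world. Camera axes: x right, y up, looking along -z (the intrinsics and any distortion apply to the point x, -y, -z); pixel columns grow to the right and rows downward; lengths in m; the calibration is good to about 2 mm. A picture is of the moment at which its call begins. camera_info takes no time and is no camera call.
- r.close_job(): hands the job in; it is judged then, once.
The state is a dict: "time": time; "joint_positions": joint angles; "joint_vel": joint speeds; "joint_torque": joint torques, N m; "ee_pos": TCP position; "eef_rot": TCP orientation; "ft_force": force on the tool from outside, world axes, zero at the start; "torque": the same for the moment, N m; "width": finger opening in m; "grip_force": force on a finger pad.
Only numpy, scipy, OpenCV 4.12 (cv2) and the standard library are available. Lean on these libraries where they do the work, as an engineer would, in place of code of your own. Each camera call takes 0.05 s, during which the arm holds its last target. There are 200 camera calls.

## Working session

There is one attempt and no reset: what is moved stays moved. The work goes in short steps, Python scripts to look and compute and a tool call to move; the robot and the scene stay as the last step left them, time stands still between calls to the robot, and variables do not carry over. Pictures are saved under pics/ and viewed, at most 10 in all, crops included, and the job is handed in when it is done.

Besides the shell and the picture viewer there is one more tool, called after ">>>" in YAML: its name, and indented under it one key for each argument. arm_command: Moves the arm, as the interface text tells. Its arguments: {"type":"object","properties":{"moves":{"type":"array"},"fingers":{"type":"number"},"squeeze":{"type":"number"}},"required":["moves"]}

```bash
mkdir -p pics; ls; python3 - <<'E'
from bench import r
import cv2
for n in("side","top"):
    cv2.imwrite(f"pics/{n}0.png",r.camera(n)[:,:,::-1]); print(n,r.camera_info(n))
s=r.read_state();print({k:s[k] for k in("time","ee_pos","eef_rot","ft_force","width")})
E
```

```text
pics
side {'fx': 436.74937130060465, 'fy': 436.74937130060465, 'cx': 281.6742328425323, 'cy': 212.76715758506222, 'origin': array([ 0.46268995, -0.98093623,  0.59023024]), 'attitude': array([ 0.50889958, -0.04144481, -0.05088639,  0.85832052])}
top {'fx': 439.6774857184676, 'fy': 439.6774857184676, 'cx': 277.95917142783844, 'cy': 215.4046316196212, 'origin': array([ 0.50289814, -0.0758114 ,  1.19893488]), 'attitude': array([ 0.03763583, -0.02507885, -0.69597825,  0.7166372 ])}
{'time': 0.1, 'ee_pos': array([0.26312032, 0.56650624, 0.19124968]), 'eef_rot': array([ 2.15690582e-01,  9.76461566e-01, -6.09447949e-04, -1.09701370e-04]), 'ft_force': array([ 0.00127732, -1.14306317,  0.76132193]), 'width': 0.08680693400585937}
```

View pics/side0.png

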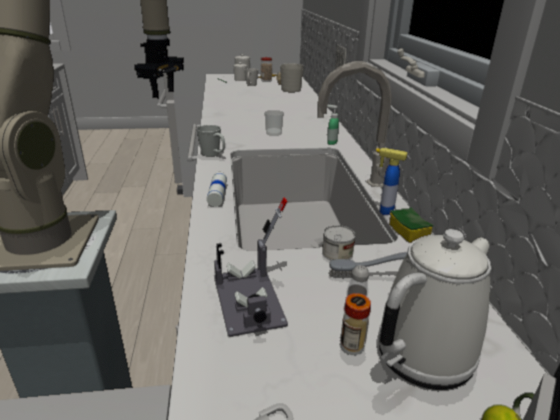

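View pics/top0.png

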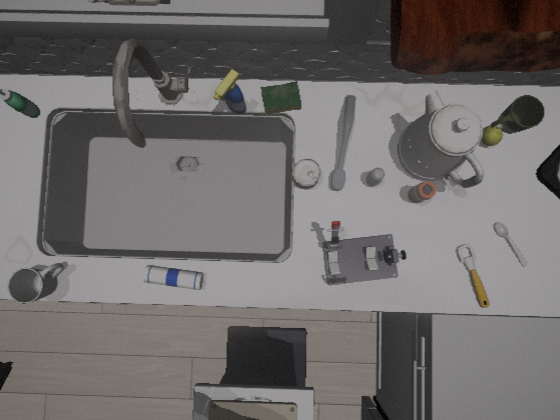

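The top view shows the cartridge at about (173,278) and the cradle at (360,258), with the stop to the right and the open strap's tab at (335,225). The side view shows the tin, shaker and spice jar right of the cradle. Next I'll measure on enlarged crops.

```bash
cat > h.py <<'E'
import numpy as np,cv2
from scipy.spatial.transform import Rotation as R
from bench import r
def ray(n,u,v):
    c=r.camera_info(n); d=np.array([(u-c["cx"])/c["fx"],-(v-c["cy"])/c["fy"],-1])
    return c["origin"],R.from_quat(c["attitude"]).apply(d)
def onz(n,u,v,z):
    o,d=ray(n,u,v); return o+d*(z-o[2])/d[2]
def proj(n,p):
    c=r.camera_info(n); q=R.from_quat(c["attitude"]).inv().apply(np.asarray(p)-c["origin"])
    return np.stack([c["cx"]-c["fx"]*q[...,0]/q[...,2], c["cy"]+c["fy"]*q[...,1]/q[...,2]],-1)
def st():
    s=r.read_state(); return {k:np.round(s[k],4) for k in("time","ee_pos","eef_rot","ft_force","width","grip_force")}
E
python3 - <<'E'
from h import *
t=cv2.imread("pics/top0.png");s=cv2.imread("pics/side0.png")
cr=lambda im,x,y,w,h,k:cv2.resize(im[y:y+h,x:x+w],None,fx=k,fy=k,interpolation=cv2.INTER_CUBIC)
a=cr(t,305,205,120,90,5);cv2.imwrite("pics/c1.png",a)
cv2.imwrite("pics/c2.png",cr(s,195,185,120,150,4))
# blue band
b=t.astype(int);m=((b[...,0]-b[...,2]>50)).astype(np.uint8);m[:250]=0;m[:,:120]=0;m[:,230:]=0
ys,xs=np.nonzero(m);print("blue",xs.mean(),ys.mean(),len(xs))
w=((b.min(2)>0)).astype(np.uint8)
cv2.imwrite("pics/c3.png",cr(t,130,250,90,60,6))
E
```

```text
blue 171.23287671232876 277.472602739726 146
```

View pics/c1.png

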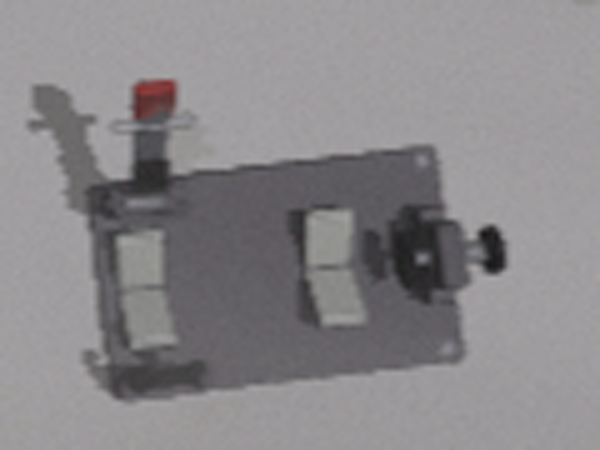

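View pics/c2.png

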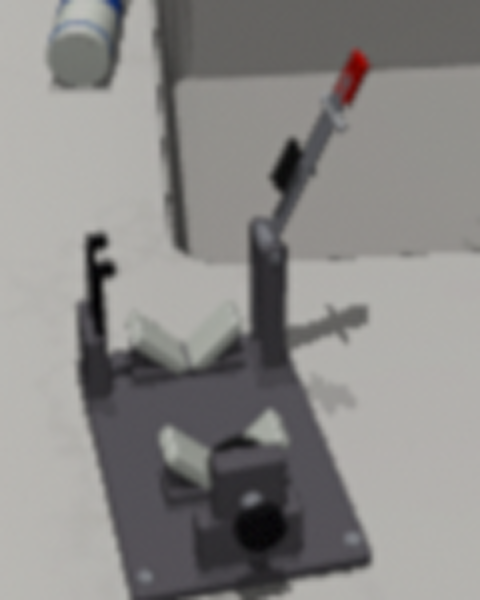

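View pics/c3.png

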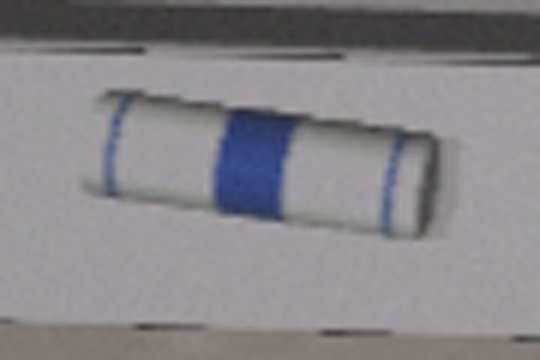

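The crops give the plate corners at crop pixels (92,188), (437,148), (465,358) and (118,398). The cartridge's band is centred near (257,163) in its crop, with edges sloping about 0.137. The strap leans at roughly 2.1–2.2 rad.

```bash
python3 - <<'E'
from h import *
f=lambda p,k,o:(np.array(p)+.5)/k-.5+np.array(o)
C=np.array([onz("top",*f(p,5,(305,205)),.01) for p in[(92,188),(437,148),(465,358),(118,398)]])
print(C.round(4)); print([np.linalg.norm(C[i]-C[(i+1)%4]).round(4) for i in range(4)])
# corners in cradle frame; plate centre offset fitted by V block and stop
ex=(C[1]-C[0]+C[2]-C[3]);yaw=np.arctan2(ex[1],ex[0]);print("yaw",np.degrees(yaw),"centre",C.mean(0))
for p in[(92,188),(437,148)]:pass
# V block outer tops: midlines (valley) crop: block1 valley (120,288)-(168,285); block2 (308,270)-(355,265)
for p in[(144,287),(331,268)]: print("valley",onz("top",*f(p,5,(305,205)),.02))
# plate corners in side: BR corner bottom (370,562), BL (135,600), 
for p in[(370,562),(135,598)]: print("side corner",onz("side",*f(p,4,(195,185)),.01))
for a in[((118,145),(395,188)),((140,93),(435,132)),((85,190),(420,237))]:
    A,B=[onz("top",*f(p,6,(130,250)),.023) for p in a];d=B-A;print("cart",A.round(4),B.round(4),np.degrees(np.arctan2(d[1],d[0])),np.linalg.norm(d))
print("band",onz("top",*f((257,163),6,(130,250)),.025))
# side view of blue band
s=cv2.imread("pics/side0.png").astype(int);m=(s[...,0]-s[...,2]>60);m[:165]=0;m[210:]=0;m[:,:205]=0;m[:,230:]=0
ys,xs=np.nonzero(m);print(xs.mean(),ys.mean(),len(xs),onz("side",xs.mean(),ys.mean(),.03))
s=st();print(s,R.from_quat(s["eef_rot"]).as_matrix().round(3))
E
```

```text
[[ 0.5393 -0.1767  0.01  ]
 [ 0.5663 -0.3617  0.01  ]
 [ 0.4545 -0.3774  0.01  ]
 [ 0.4277 -0.1929  0.01  ]]
[np.float64(0.187), np.float64(0.1129), np.float64(0.1864), np.float64(0.1128)]
yaw -81.70342652478587 centre [ 0.49695629 -0.27714533  0.01      ]
valley [ 0.48721321 -0.20453722  0.02      ]
valley [ 0.50026858 -0.30359568  0.02      ]
side corner [ 0.56460638 -0.36701084  0.01      ]
side corner [ 0.45420642 -0.37845391  0.01      ]
cart [0.4413 0.2851 0.023 ] [0.4262 0.1608 0.023 ] -96.92248570512152 0.12525203114169448
cart [0.4645 0.2766 0.023 ] [0.4513 0.1441 0.023 ] -95.68672400309897 0.13309487058768305
cart [0.421  0.2987 0.023 ] [0.4051 0.1487 0.023 ] -96.07128965519972 0.15087696043746762
band [0.43536578 0.22221578 0.025     ]
217.76190476190476 182.11904761904762 42 [0.4373792 0.2491026 0.03     ]
{'time': np.float64(0.1), 'ee_pos': array([0.2631, 0.5665, 0.1912]), 'eef_rot': array([ 2.157e-01,  9.765e-01, -6.000e-04, -1.000e-04]), 'ft_force': array([ 0.0013, -1.1431,  0.7613]), 'width': np.float64(0.0868), 'grip_force': np.float64(0.0)} [[-0.907  0.421 -0.   ]
 [ 0.421  0.907 -0.001]
 [-0.    -0.001 -1.   ]]
```

>>> arm_command:
  moves: [0,0,0,7.13,0,0,0,7.13,0,0,0,7.13,0,0,0,7.13,0,0,0,7.13,0,0,0,7.13,0,0,0,7.13,0,0,0,7.13,0,0,0,7.13,0,0,0,7.13,0,0,0,0,0,0,0,0]
  fingers: 100
  squeeze: 40

```text
time: 1.1
ee_pos: [0.2631, 0.5667, 0.1916]
eef_rot: [0.743, 0.669, -0.0, 0.0]
ft_force: [0.2, 1.0, 0.4]
width: 0.0873
grip_force: 0.0
```

```bash
cat >> h.py <<'E'
O=np.array([.4937,-.2542,0]);YAW=np.radians(-82)
EX=np.array([np.cos(YAW),np.sin(YAW),0]);EY=np.array([-EX[1],EX[0],0])
def crad(x,y,z): return O+EX*x+EY*y+np.array([0,0,z])
def go(p,yaw=None):
    s=r.read_state();M=R.from_quat(s["eef_rot"]).as_matrix()
    y=np.degrees(np.arctan2(M[1,0],M[0,0]));c=s["ee_pos"]-O
    print("t",round(s["time"],2),"tcp",s["ee_pos"].round(4),"crad mm",(1e3*np.array([c@EX,c@EY,c[2]])).round(1),"yaw",y.round(2),"F",s["ft_force"].round(2),"w",round(s["width"],4),"g",round(s["grip_force"],1))
    print("shift tool cm",(100*M.T@(np.asarray(p)-s["ee_pos"])).round(2), "turn",None if yaw is None else round((y-yaw+180)%360-180,2))
E
python3 -c "
from h import *
go([.4343,.2036,.15],83.8);print(r.read_state()['joint_positions'].round(2))"
```

```text
t 1.1 tcp [0.2631 0.5667 0.1916] crad mm [-845.  -114.1  191.6] yaw 84.02 F [0.23 1.04 0.43] w 0.0873 g 0.0
shift tool cm [-34.33  20.81   4.18] turn 0.22
[-1.29  0.33  0.1   1.47 -0.03  1.35 -1.29]
```

>>> arm_command:
  moves: [-2.86,1.73,0.3,0,-2.86,1.73,0.3,0,-2.86,1.73,0.3,0,-2.86,1.73,0.3,0,-2.86,1.73,0.3,0,-2.86,1.73,0.3,0,-2.86,1.73,0.3,0,-2.86,1.73,0.3,0,-2.86,1.73,0.3,0,-2.86,1.73,0.3,0,-2.86,1.73,0.3,0,-2.86,1.73,0.3,0.2]

```text
time: 2.1
ee_pos: [0.4329, 0.2016, 0.1559]
eef_rot: [0.744, 0.668, 0.0, -0.0]
ft_force: [2.3, -0.5, -0.7]
width: 0.087
grip_force: 0.0
```

>>> arm_command:
  moves: [0,0,0,0,0,0,0,0,0,0,0,0]

```text
time: 2.35
ee_pos: [0.4322, 0.2039, 0.156]
eef_rot: [0.745, 0.668, 0.0, -0.0]
ft_force: [-0.7, 0.8, 0.7]
width: 0.0872
grip_force: 0.0
```

```bash
python3 -c "
from h import *
go([.4343,.2036,.005],83.8)
a=r.camera('top');s=r.camera('side')
A=cv2.resize(a[230:320,120:240],None,fx=4,fy=4);B=cv2.resize(s[100:220,150:290],None,fx=3,fy=3)
H=max(A.shape[0],B.shape[0]);P=lambda x:np.pad(x,((0,H-x.shape[0]),(0,0),(0,0)))
im=np.hstack([P(A),P(B)])[:,:,::-1]
cv2.imwrite('pics/g1.png',cv2.resize(im,None,fx=.85,fy=.85))"
```

```text
t 2.35 tcp [0.4322 0.2039 0.156 ] crad mm [-462.2    2.9  156. ] yaw 83.76 F [-0.65  0.75  0.68] w 0.0872 g 0.0
shift tool cm [-1.00e-02  2.10e-01  1.51e+01] turn -0.04
```

View pics/g1.png

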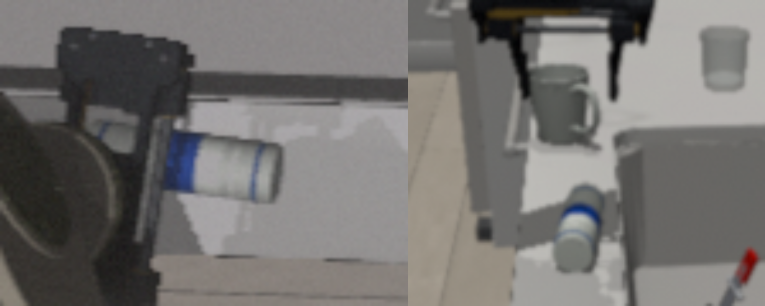

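The gripper straddles the cartridge, with clear room on both sides. Going down to grip.

>>> arm_command:
  moves: [0,0.2,2,0,0,0,2.5,0,0,0,2.5,0,0,0,2.5,0,0,0,2.5,0,0,0,1.5,0,0,0,1,0,0,0,0.5,0,0,0,0,0,0,0,0,0,0,0,0,0,0,0,0,0]

```text
time: 3.45
ee_pos: [0.4351, 0.2035, 0.0069]
eef_rot: [0.745, 0.667, 0.001, -0.0]
ft_force: [0.7, 0.5, -0.7]
width: 0.0869
grip_force: 0.0
```

>>> arm_command:
  moves: [0,0,0,0,0,0,0,0,0,0,0,0,0,0,0,0,0,0,0,0,0,0,0,0,0,0,0,0,0,0,0,0,0,0,0,0,0,0,0,0]
  fingers: 0
  squeeze: 40

```text
time: 4.28
ee_pos: [0.4341, 0.2031, 0.0065]
eef_rot: [0.746, 0.666, -0.0, -0.0]
ft_force: [-4.7, -1.4, 11.2]
width: 0.0323
grip_force: 34.5
```

>>> arm_command:
  moves: [0,0,-1,0,0,0,-2,0,0,0,-2.5,0,0,0,-2.5,0,0,0,-2.5,0,0,0,-2.5,0,0,0,-2,0,0,0,-1,0,0,0,0,0,0,0,0,0]

```text
time: 5.12
ee_pos: [0.4344, 0.203, 0.1655]
eef_rot: [0.746, 0.666, 0.0, -0.0]
ft_force: [0.7, -0.0, 0.4]
width: 0.0004
grip_force: 0.0
```

```bash
python3 -c "
from h import *
go(crad(.002,0,.15),98)
a=r.camera('top');s=r.camera('side')
A=cv2.resize(a[230:320,120:240],None,fx=4,fy=4);B=cv2.resize(s[60:210,150:290],None,fx=3,fy=3)
H=max(A.shape[0],B.shape[0]);P=lambda x:np.pad(x,((0,H-x.shape[0]),(0,0),(0,0)))
im=np.hstack([P(A),P(B)])[:,:,::-1]
cv2.imwrite('pics/g2.png',cv2.resize(im,None,fx=.85,fy=.85))"
```

```text
t 5.12 tcp [0.4344 0.203  0.1655] crad mm [-461.     4.9  165.5] yaw 83.59 F [ 0.71 -0.02  0.45] w 0.0004 g 0.0
shift tool cm [-44.96  11.05   1.54] turn -14.41
```

View pics/g2.png

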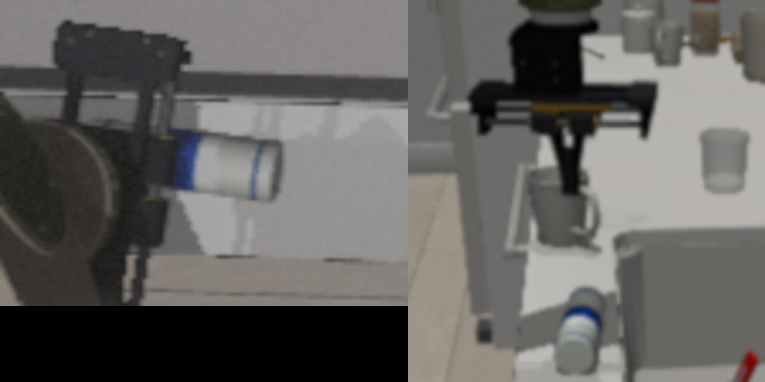

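The gripper came up empty. The fingers ended shut, and the cartridge still lies in place. I suspect the open fingertips sit higher than the TCP, so I'll check from the two saved side views: open tips at (525,100) and (613,100) in g1, shut tip at (571,192) in g2.

```bash
python3 - <<'E'
from h import *
def hit(u,v,c,yaw):  # vertical plane through c spanned by tool y and z
    o,d=ray("side",u,v);n=np.array([np.cos(yaw),np.sin(yaw),0]);return o+d*((c-o)@n)/(d@n)
yaw=np.radians(83.7)
for x,y in((525,100),(613,100)): print("open",hit(150+(x-408)/2.55,100+y/2.55,np.array([.4322,.2039,.156]),yaw))
print("shut",hit(150+(571-408)/2.55,60+192/2.55,np.array([.4344,.203,.1655]),yaw))
t=r.camera("top").astype(int)
m=((t[...,2]-t[...,0]>50)).astype(np.uint8);m[:250]=0;m[:,:120]=0;m[:,230:]=0;ys,xs=np.nonzero(m)
print(xs.min(),xs.max(),ys.min(),ys.max())
s=r.camera("side").astype(int);m=(s[...,2]-s[...,0]>60);m[:150]=0;m[215:]=0;m[:,:200]=0;m[:,235:]=0
ys,xs=np.nonzero(m);print(xs.mean(),ys.mean(),len(xs),onz("side",xs.mean(),ys.mean(),.036))
E
```

```text
open [0.38434119 0.20918366 0.18188667]
open [0.47997444 0.19862565 0.18308554]
shut [0.43492729 0.20294179 0.19413396]
174 177 271 284
218.72727272727272 182.13636363636363 22 [0.44054023 0.23554921 0.036     ]
```

Both views put the real fingertips about 27 mm above the reported TCP. That fits the failed grip, where the pads met the cylinder about 16 mm above its axis. I'll feel for the worktop with the fingers astride the cartridge before gripping again.

>>> arm_command:
  moves: [0,0,0,0,0,0,0,0,0,0,0,0,0,0,0,0,0,0,0,0,0,0,0,0,0,0,0,0,0,0,0,0]
  fingers: 85

```text
time: 5.98
ee_pos: [0.4345, 0.203, 0.166]
eef_rot: [0.746, 0.666, 0.0, -0.0]
ft_force: [0.8, -0.4, -0.0]
width: 0.0456
grip_force: 0.0
```

>>> arm_command:
  moves: [0,0,2,0,0,0,2.5,0,0,0,2.5,0,0,0,2.5,0,0,0,2.5,0,0,0,2,0,0,0,1.5,0,0,0,0.5,0,0,0,0,0,0,0,0,0]

```text
time: 6.82
ee_pos: [0.4349, 0.2032, 0.0065]
eef_rot: [0.746, 0.666, 0.0, 0.0]
ft_force: [-0.1, -0.3, 0.5]
width: 0.074
grip_force: 0.0
```

>>> arm_command:
  moves: [0,0,0.2,0,0,0,0.2,0,0,0,0,0,0,0,0,0]

```text
time: 7.15
ee_pos: [0.4347, 0.2032, 0.0023]
eef_rot: [0.746, 0.666, 0.0, -0.0]
ft_force: [0.1, -0.6, -0.3]
width: 0.0738
grip_force: 0.0
```

>>> arm_command:
  moves: [0,0,0.2,0,0,0,0.2,0,0,0,0,0,0,0,0,0]

```text
time: 7.48
ee_pos: [0.4344, 0.2029, -0.0022]
eef_rot: [0.746, 0.666, -0.0, -0.0]
ft_force: [0.5, -0.3, 0.2]
width: 0.074
grip_force: 0.0
```

>>> arm_command:
  moves: [0,0,0.2,0,0,0,0.2,0,0,0,0,0,0,0,0,0]

```text
time: 7.82
ee_pos: [0.4344, 0.2029, -0.0062]
eef_rot: [0.746, 0.666, -0.0, -0.0]
ft_force: [0.1, 0.5, -0.3]
width: 0.0739
grip_force: 0.0
```

>>> arm_command:
  moves: [0,0,-0.2,0,0,0,0,0,0,0,0,0,0,0,0,0,0,0,0,0,0,0,0,0]
  fingers: 63

```text
time: 8.32
ee_pos: [0.4345, 0.203, -0.004]
eef_rot: [0.746, 0.666, 0.0, -0.0]
ft_force: [0.0, 0.9, -0.3]
width: 0.0556
grip_force: 0.0
```

>>> arm_command:
  moves: [0,0,0.2,0,0,0,0.2,0,0,0,0,0,0,0,0,0]

```text
time: 8.65
ee_pos: [0.4344, 0.2029, -0.0083]
eef_rot: [0.746, 0.666, -0.0, -0.0]
ft_force: [-0.5, 0.4, -0.0]
width: 0.0549
grip_force: 0.0
```

>>> arm_command:
  moves: [0,0,0.2,0,0,0,0.1,0,0,0,0,0,0,0,0,0]

```text
time: 8.98
ee_pos: [0.4344, 0.203, -0.0111]
eef_rot: [0.746, 0.666, -0.0, -0.0]
ft_force: [-0.0, 0.1, 0.4]
width: 0.0551
grip_force: 0.0
```

>>> arm_command:
  moves: [0,0,0.2,0,0,0,0.2,0,0,0,0,0,0,0,0,0]

```text
time: 9.32
ee_pos: [0.4344, 0.2029, -0.0152]
eef_rot: [0.746, 0.666, -0.0, -0.0]
ft_force: [-1.1, 0.3, 0.3]
width: 0.0546
grip_force: 0.0
```

>>> arm_command:
  moves: [0,0,0.2,0,0,0,0.1,0,0,0,0,0,0,0,0,0]

```text
time: 9.65
ee_pos: [0.4344, 0.203, -0.0181]
eef_rot: [0.746, 0.666, -0.0, -0.0]
ft_force: [0.2, -0.3, 0.0]
width: 0.055
grip_force: 0.0
```

>>> arm_command:
  moves: [0,0,0.2,0,0,0,0.1,0,0,0,0,0,0,0,0,0]

```text
time: 9.98
ee_pos: [0.4344, 0.203, -0.0211]
eef_rot: [0.746, 0.666, -0.0, -0.0]
ft_force: [0.1, 0.1, -0.6]
width: 0.0549
grip_force: 0.0
```

>>> arm_command:
  moves: [0,0,0.1,0,0,0,0.1,0,0,0,0,0,0,0,0,0]

```text
time: 10.32
ee_pos: [0.4344, 0.203, -0.0231]
eef_rot: [0.746, 0.666, -0.0, -0.0]
ft_force: [0.3, 0.3, 0.4]
width: 0.0545
grip_force: 0.0
```

>>> arm_command:
  moves: [0,0,0,0,0,0,0,0,0,0,0,0,0,0,0,0,0,0,0,0,0,0,0,0]
  fingers: 0
  squeeze: 40

```text
time: 10.82
ee_pos: [0.4344, 0.203, -0.0231]
eef_rot: [0.746, 0.666, -0.0, -0.0]
ft_force: [-1.3, 0.3, -0.4]
width: 0.0449
grip_force: 40.0
```

>>> arm_command:
  moves: [0,0,-0.5,0,0,0,-0.5,0,0,0,0,0,0,0,0,0]

```text
time: 11.15
ee_pos: [0.4347, 0.2031, -0.0127]
eef_rot: [0.746, 0.666, 0.0, -0.0]
ft_force: [-0.5, 0.7, -4.0]
width: 0.045
grip_force: 40.0
```

>>> arm_command:
  moves: [0,0,-2,0,0,0,-3,0,0,0,-3.5,0,0,0,-3.5,0,0,0,-2,0,0,0,-0.5,-4.8,0,0,0,-4.8,0,0,0,-4.8,0,0,0,0,0,0,0,0]

```text
time: 11.98
ee_pos: [0.4343, 0.2028, 0.1317]
eef_rot: [0.657, 0.754, -0.0, -0.0]
ft_force: [0.5, -0.8, -4.8]
width: 0.045
grip_force: 40.0
```

```bash
python3 -c "
from h import *
go(crad(.002,0,.13),98)"
```

```text
t 11.98 tcp [0.4343 0.2028 0.1317] crad mm [-460.9    4.8  131.7] yaw 97.84 F [ 0.46 -0.84 -4.8 ] w 0.045 g 40.0
shift tool cm [-46.29  -0.35   0.18] turn -0.16
```

>>> arm_command:
  moves: [-2,0,0,0,-4,0,0,0,-4,0,0,0,-4,0,0,0,-4,0,0,0,-4,0,0,0,-4,0,0,0,-4,0,0,0,-4,0,0,0,-4,0,0,0,-3,0,0,0,-3,-0.35,0,0]

```text
time: 12.98
ee_pos: [0.4925, -0.2351, 0.1318]
eef_rot: [0.657, 0.754, -0.0, 0.0]
ft_force: [0.9, 0.9, -3.6]
width: 0.0452
grip_force: 40.0
```

>>> arm_command:
  moves: [-2,0,0,0,-0.3,0,0,-0.16,0,0,0,0,0,0,0,0,0,0,0,0,0,0,0,0]

```text
time: 13.48
ee_pos: [0.4957, -0.2545, 0.1319]
eef_rot: [0.655, 0.756, 0.0, -0.0]
ft_force: [1.1, -0.2, -3.7]
width: 0.0451
grip_force: 40.0
```

```bash
python3 -c "
from h import *
go(crad(.002,0,.06),98)
a=r.camera('top');s=r.camera('side')
cv2.imwrite('pics/s3.png',s[:,:,::-1]);cv2.imwrite('pics/t3.png',a[:,:,::-1])
A=cv2.resize(a[190:300,285:425],None,fx=3,fy=3);B=cv2.resize(s[170:340,190:310],None,fx=3,fy=3)
H=max(A.shape[0],B.shape[0]);P=lambda x:np.pad(x,((0,H-x.shape[0]),(0,0),(0,0)))
im=np.hstack([P(A),P(B)])[:,:,::-1]
print(im.shape);cv2.imwrite('pics/g3.png',im)"
```

```text
t 13.48 tcp [ 0.4957 -0.2545  0.1319] crad mm [  0.6   1.9 131.9] yaw 98.23 F [ 1.13 -0.23 -3.67] w 0.0451 g 40.0
shift tool cm [-0.15 -0.2   7.18] turn 0.23
(510, 780, 3)
```

View pics/g3.png

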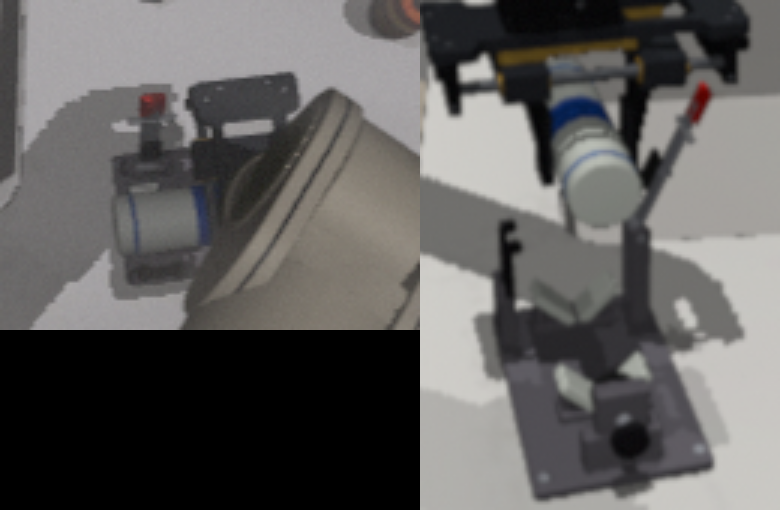

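The cartridge hangs between the fingers above the cradle. Its rear end is at crop pixel (117,223) in the top view, and its front end is centred at (603,188) in the side view.

```bash
python3 - <<'E'
from h import *
f=lambda p,k,o:(np.array(p)+.5)/k-.5+np.array(o)
def cc(P): d=P-O;return (1e3*np.array([d@EX,d@EY,d[2]])).round(1)
zt=.178
for n,p,o,z in(("top",(115,224),(285,190),zt),("top",(140,221),(285,190),zt+.02),("top",(197,216),(285,190),zt+.015),("top",(211,215),(285,190),zt+.015)):
    print(n,p,cc(onz(n,*f(p,3,o),z)))
for x in(.058,.062,.066):  # front end centre on cradle-x plane
    o,d=ray("side",*f((183,188),3,(190,170)));c=O+EX*x;print("side",x,cc(o+d*((c-o)@EX)/(d@EX)))
# cradle check: side view of pad/stop knob, hinge, catch
for nm,q in dict(hinge=(-.05,.046,.082),catch=(-.05,-.045,.092),vaxis=(.062,0,.0485),stop=(.104,0,.08)).items():
    print(nm,[proj(n,crad(*q)).round(1) for n in("side","top")])
for p in((507,228),(640,222)): print("seen side",p,f((p[0]-420,p[1]),3,(190,170)).round(1))
t=cv2.imread("pics/t3.png").astype(int);m=(t[...,2]-t[...,0]>60);m[190:240]&=True
E
```

```text
top (115, 224) [-91.3   2.3 178. ]
top (140, 221) [-74.    3.1 198. ]
top (197, 216) [-30.2   2.  193. ]
top (211, 215) [-19.7   1.5 193. ]
side 0.058 [ 58.    0.4 184.7]
side 0.062 [ 62.   -0.4 187.2]
side 0.066 [ 66.   -1.2 189.7]
hinge [array([261.9, 245.5]), array([333.9, 244.4])]
catch [array([219.1, 247.1]), array([338.8, 280.7])]
vaxis [array([251.9, 293.9]), array([377.6, 257.6])]
stop [array([256.5, 294.6]), array([396.8, 255.9])]
seen side (507, 228) [218.7 245.7]
seen side (640, 222) [263.  243.7]
```

>>> arm_command:
  moves: [-0.1,-0.2,0,0.23,0,0,1.5,0,0,0,2,0,0,0,2,0,0,0,2,0,0,0,2,0,0,0,1,0,0,0,0.5,0,0,0,0,0,0,0,0,0,0,0,0,0]

```text
time: 14.5
ee_pos: [0.4937, -0.2576, 0.0227]
eef_rot: [0.657, 0.754, 0.0, 0.0]
ft_force: [-1.0, -3.6, -4.8]
width: 0.0456
grip_force: 40.0
```

>>> arm_command:
  moves: [0,0,0.3,0,0,0,0.3,0,0,0,0.2,0,0,0,0,0,0,0,0,0]

```text
time: 14.92
ee_pos: [0.4933, -0.2566, 0.0136]
eef_rot: [0.656, 0.755, 0.0, -0.001]
ft_force: [-1.0, 0.1, -3.7]
width: 0.0449
grip_force: 40.0
```

```bash
python3 -c "
from h import *
go(crad(.002,0,.0024),98)"
```

```text
t 14.92 tcp [ 0.4933 -0.2566  0.0136] crad mm [ 2.3 -0.7 13.6] yaw 97.96 F [-1.03  0.07 -3.67] w 0.0449 g 40.0
shift tool cm [0.03 0.08 1.12] turn -0.04
```

>>> arm_command:
  moves: [0.1,0.05,0.2,0,0,0,0.2,0,0,0,0.2,0,0,0,0,0,0,0,0,0]

```text
time: 15.33
ee_pos: [0.4938, -0.256, 0.0077]
eef_rot: [0.657, 0.754, -0.0, -0.0]
ft_force: [0.1, -1.3, -2.4]
width: 0.0449
grip_force: 40.0
```

>>> arm_command:
  moves: [0,0,0.2,0,0,0,0,0,0,0,0,0]

```text
time: 15.58
ee_pos: [0.4938, -0.2561, 0.0058]
eef_rot: [0.657, 0.754, 0.0, -0.0]
ft_force: [-0.2, -0.2, -3.6]
width: 0.0452
grip_force: 40.0
```

>>> arm_command:
  moves: [0,0,0.1,0,0,0,0,0,0,0,0,0]

```text
time: 15.83
ee_pos: [0.4939, -0.2562, 0.0049]
eef_rot: [0.657, 0.754, 0.0, -0.0]
ft_force: [-0.7, 1.2, -3.0]
width: 0.0449
grip_force: 40.0
```

>>> arm_command:
  moves: [0,0,0.1,0,0,0,0,0,0,0,0,0]

```text
time: 16.08
ee_pos: [0.4938, -0.2562, 0.0039]
eef_rot: [0.657, 0.754, 0.0, -0.0]
ft_force: [-0.2, 0.2, -3.9]
width: 0.0451
grip_force: 40.0
```

>>> arm_command:
  moves: [0,0,0.1,0,0,0,0,0,0,0,0,0]

```text
time: 16.33
ee_pos: [0.494, -0.2562, 0.0029]
eef_rot: [0.657, 0.754, 0.0, 0.0]
ft_force: [0.3, -0.5, -4.3]
width: 0.0453
grip_force: 40.0
```

>>> arm_command:
  moves: [0,0,0.05,0,0,0,0,0,0,0,0,0]

```text
time: 16.58
ee_pos: [0.4941, -0.2562, 0.0026]
eef_rot: [0.657, 0.754, 0.0, 0.0]
ft_force: [0.2, -0.4, -2.4]
width: 0.0451
grip_force: 40.0
```

>>> arm_command:
  moves: [0,0,0.05,0,0,0,0,0,0,0,0,0]

```text
time: 16.83
ee_pos: [0.4942, -0.2563, 0.0024]
eef_rot: [0.657, 0.754, 0.0, 0.0]
ft_force: [-1.3, 1.8, 5.7]
width: 0.0452
grip_force: 40.0
```

>>> arm_command:
  moves: [0,0,0.05,0,0,0,0,0,0,0,0,0]

```text
time: 17.08
ee_pos: [0.4942, -0.2563, 0.0023]
eef_rot: [0.657, 0.754, 0.0, 0.0]
ft_force: [-3.7, 2.8, 12.5]
width: 0.0452
grip_force: 40.0
```

>>> arm_command:
  moves: [0,0,0.05,0,0,0,0,0,0,0,0,0]

```text
time: 17.33
ee_pos: [0.4942, -0.2563, 0.0023]
eef_rot: [0.657, 0.754, 0.001, 0.0]
ft_force: [-6.3, 3.9, 18.0]
width: 0.0454
grip_force: 40.0
```

Seated at the expected height (TCP 2.3 mm against 2.4 expected). I'll ease off, let go so it settles, then grip again.

>>> arm_command:
  moves: [0,0,-0.13,0,0,0,0,0,0,0,0,0]

```text
time: 17.58
ee_pos: [0.4942, -0.2563, 0.0024]
eef_rot: [0.657, 0.754, 0.0, 0.0]
ft_force: [-0.5, 1.0, 3.8]
width: 0.045
grip_force: 40.0
```

>>> arm_command:
  moves: [0,0,0,0,0,0,0,0,0,0,0,0,0,0,0,0,0,0,0,0]
  fingers: 62

```text
time: 18.0
ee_pos: [0.4938, -0.2562, 0.0021]
eef_rot: [0.657, 0.754, -0.0, -0.0]
ft_force: [0.2, 0.6, -0.6]
width: 0.0536
grip_force: 0.0
```

>>> arm_command:
  moves: [0,0,0,0,0,0,0,0,0,0,0,0,0,0,0,0,0,0,0,0]
  fingers: 0
  squeeze: 45

```text
time: 18.42
ee_pos: [0.4941, -0.2562, 0.0022]
eef_rot: [0.657, 0.754, 0.0, 0.0]
ft_force: [2.0, -1.2, -2.4]
width: 0.0448
grip_force: 45.0
```

```bash
python3 -c "
from h import *
go(crad(.002,0,.0024),98)"
```

```text
t 18.42 tcp [ 0.4941 -0.2562  0.0022] crad mm [2.  0.1 2.2] yaw 97.93 F [ 1.96 -1.17 -2.36] w 0.0448 g 45.0
shift tool cm [-0.   -0.01 -0.02] turn -0.07
```

>>> arm_command:
  moves: [-0.1,0,0,0,-0.1,0,0,0,-0.1,0,0,0]

```text
time: 18.67
ee_pos: [0.4943, -0.258, 0.0021]
eef_rot: [0.656, 0.754, 0.001, -0.001]
ft_force: [-0.6, 4.4, 3.5]
width: 0.045
grip_force: 45.0
```

>>> arm_command:
  moves: [-0.05,0,0,0,-0.05,0,0,0,0,0,0,0]

```text
time: 18.92
ee_pos: [0.4947, -0.26, 0.0022]
eef_rot: [0.657, 0.754, 0.0, 0.0]
ft_force: [1.3, 3.4, -1.1]
width: 0.0448
grip_force: 45.0
```

>>> arm_command:
  moves: [-0.05,0,0,0,-0.05,0,0,0,-0.05,0,0,0]

```text
time: 19.17
ee_pos: [0.4948, -0.2617, 0.0022]
eef_rot: [0.657, 0.754, 0.0, 0.0]
ft_force: [2.3, 3.2, -0.7]
width: 0.0449
grip_force: 45.0
```

>>> arm_command:
  moves: [-0.05,0,0,0,-0.05,0,0,0,-0.05,0,0,0]

```text
time: 19.42
ee_pos: [0.4951, -0.2632, 0.0023]
eef_rot: [0.657, 0.754, 0.0, 0.0]
ft_force: [3.1, 2.8, 0.5]
width: 0.0449
grip_force: 45.0
```

>>> arm_command:
  moves: [-0.05,0,0,0,-0.05,0,0,0,-0.05,0,0,0]

```text
time: 19.67
ee_pos: [0.4952, -0.2646, 0.0022]
eef_rot: [0.657, 0.754, 0.0, 0.0]
ft_force: [2.1, 3.2, -0.5]
width: 0.0454
grip_force: 45.0
```

>>> arm_command:
  moves: [-0.05,0,0,0,-0.05,0,0,0,-0.05,0,0,0]

```text
time: 19.92
ee_pos: [0.4954, -0.2661, 0.0023]
eef_rot: [0.657, 0.754, 0.0, 0.0]
ft_force: [3.7, 3.5, 0.7]
width: 0.0449
grip_force: 45.0
```

>>> arm_command:
  moves: [-0.05,0.02,0,0,-0.05,0,0,0,-0.05,0,0,0]

```text
time: 20.17
ee_pos: [0.4957, -0.2675, 0.0022]
eef_rot: [0.657, 0.754, 0.0, -0.0]
ft_force: [2.2, 3.6, 1.1]
width: 0.0451
grip_force: 45.0
```

>>> arm_command:
  moves: [-0.05,0.02,0,0,-0.05,0,0,0,-0.05,0,0,0]

```text
time: 20.42
ee_pos: [0.4959, -0.2689, 0.0022]
eef_rot: [0.657, 0.754, 0.0, -0.0]
ft_force: [1.7, 4.6, 3.0]
width: 0.0451
grip_force: 45.0
```

>>> arm_command:
  moves: [-0.05,0.01,0,0,-0.05,0,0,0,-0.05,0,0,0]

```text
time: 20.67
ee_pos: [0.4961, -0.2703, 0.0022]
eef_rot: [0.657, 0.754, 0.0, -0.0]
ft_force: [0.7, 5.9, 2.5]
width: 0.0451
grip_force: 45.0
```

>>> arm_command:
  moves: [-0.05,0.01,0,0,-0.05,0,0,0,0,0,0,0]

```text
time: 20.92
ee_pos: [0.4963, -0.2713, 0.0022]
eef_rot: [0.657, 0.754, 0.0, -0.0]
ft_force: [-0.1, 5.3, 2.8]
width: 0.0454
grip_force: 45.0
```

>>> arm_command:
  moves: [-0.05,0.01,0,0,-0.05,0,0,0,-0.05,0,0,0]

```text
time: 21.17
ee_pos: [0.4964, -0.2724, 0.0021]
eef_rot: [0.657, 0.754, 0.0, -0.001]
ft_force: [-0.9, 6.2, 4.2]
width: 0.0452
grip_force: 45.0
```

>>> arm_command:
  moves: [-0.05,0,0,0,-0.05,0,0,0,0,0,0,0]

```text
time: 21.42
ee_pos: [0.4966, -0.2737, 0.0022]
eef_rot: [0.657, 0.754, 0.0, -0.001]
ft_force: [-0.9, 5.7, 4.0]
width: 0.0451
grip_force: 45.0
```

>>> arm_command:
  moves: [-0.05,0,-0.02,0,-0.05,0,0,0,0,0,0,0]

```text
time: 21.67
ee_pos: [0.4968, -0.2755, 0.0023]
eef_rot: [0.657, 0.754, -0.0, 0.0]
ft_force: [1.1, 1.7, -0.7]
width: 0.0452
grip_force: 45.0
```

>>> arm_command:
  moves: [-0.05,0,-0.02,0,-0.05,0,0,0,0,0,0,0]

```text
time: 21.92
ee_pos: [0.4968, -0.2762, 0.0024]
eef_rot: [0.657, 0.754, -0.0, -0.0]
ft_force: [0.9, 1.8, -3.0]
width: 0.045
grip_force: 45.0
```

>>> arm_command:
  moves: [-0.05,0,0.02,0,-0.05,0,0,0,0,0,0,0]

```text
time: 22.17
ee_pos: [0.497, -0.2764, 0.0022]
eef_rot: [0.657, 0.754, 0.0, -0.001]
ft_force: [-2.7, 3.9, 0.4]
width: 0.0448
grip_force: 45.0
```

>>> arm_command:
  moves: [-0.05,0,0,0,-0.05,0,0,0,0,0,0,0]

```text
time: 22.42
ee_pos: [0.4971, -0.2768, 0.0022]
eef_rot: [0.656, 0.754, 0.0, -0.001]
ft_force: [-3.7, 7.0, 3.9]
width: 0.0454
grip_force: 45.0
```

```bash
python3 -c "
from h import *
go(crad(.002,0,.0024),98)"
```

```text
t 22.42 tcp [ 0.4971 -0.2768  0.0022] crad mm [22.9  0.2  2.2] yaw 97.94 F [-3.66  6.96  3.86] w 0.0454 g 45.0
shift tool cm [ 2.09 -0.02 -0.02] turn -0.06
```

>>> arm_command:
  moves: [-0.05,-0.03,0,0,-0.05,0,0,0,0,0,0,0]

```text
time: 22.67
ee_pos: [0.4971, -0.2772, 0.0022]
eef_rot: [0.656, 0.755, 0.001, -0.001]
ft_force: [-2.9, 9.2, 3.0]
width: 0.0451
grip_force: 45.0
```

>>> arm_command:
  moves: [-0.05,0,0,0,-0.05,0,0,0,0,0,0,0]

```text
time: 22.92
ee_pos: [0.4971, -0.2775, 0.0021]
eef_rot: [0.656, 0.755, 0.001, -0.002]
ft_force: [-4.6, 11.2, 5.6]
width: 0.0451
grip_force: 45.0
```

>>> arm_command:
  moves: [-0.05,-0.02,0,0,-0.05,0,0,0,0,0,0,0]

```text
time: 23.17
ee_pos: [0.4972, -0.2778, 0.0021]
eef_rot: [0.656, 0.755, 0.001, -0.002]
ft_force: [-5.0, 14.3, 7.1]
width: 0.0452
grip_force: 45.0
```

>>> arm_command:
  moves: [-0.05,-0.02,-0.02,0,-0.05,0,0,0,0,0,0,0]

```text
time: 23.42
ee_pos: [0.4972, -0.2782, 0.0021]
eef_rot: [0.656, 0.755, 0.001, -0.003]
ft_force: [-4.6, 16.3, 5.7]
width: 0.0448
grip_force: 46.0
```

>>> arm_command:
  moves: [-0.05,0,0,0,0,0,0,0,0,0,0,0]

```text
time: 23.67
ee_pos: [0.4972, -0.2782, 0.0021]
eef_rot: [0.656, 0.755, 0.002, -0.003]
ft_force: [-5.8, 17.0, 7.2]
width: 0.0453
grip_force: 46.3
```

>>> arm_command:
  moves: [-0.05,0,-0.02,0,-0.05,0,0,0,0,0,0,0]

```text
time: 23.92
ee_pos: [0.4972, -0.2783, 0.0021]
eef_rot: [0.656, 0.755, 0.002, -0.004]
ft_force: [-6.0, 20.1, 8.9]
width: 0.0455
grip_force: 47.6
```

>>> arm_command:
  moves: [-0.03,0,0,0,0,0,0,0,0,0,0,0]

```text
time: 24.17
ee_pos: [0.4972, -0.2783, 0.0021]
eef_rot: [0.656, 0.755, 0.002, -0.004]
ft_force: [-6.2, 20.9, 9.0]
width: 0.0445
grip_force: 47.7
```

>>> arm_command:
  moves: [0,0,-0.05,0,0,0,0,0,0,0,0,0]

```text
time: 24.42
ee_pos: [0.4972, -0.2783, 0.0022]
eef_rot: [0.656, 0.755, 0.002, -0.004]
ft_force: [-4.4, 19.0, 3.1]
width: 0.0447
grip_force: 48.4
```

```bash
python3 -c "
from h import *
go(crad(.002,0,.0024),98);s=r.read_state();print(s['eef_rot'],s['torque'],'grasp',s['ee_pos']-R.from_quat(s['eef_rot']).apply([0,0,.046]))
a=lambda q,p:print(np.array(p)-R.from_quat(np.array(q)/np.linalg.norm(q)).apply([0,0,.046]))
a([.657,.754,-0.,-0.],[.4968,-.2762,.0024])"
```

```text
t 24.42 tcp [ 0.4972 -0.2783  0.0022] crad mm [24.4  0.1  2.2] yaw 98.08 F [-4.4  19.01  3.12] w 0.0447 g 48.4
shift tool cm [ 2.24 -0.01 -0.  ] turn 0.08
[ 0.65552188  0.75516426  0.00185984 -0.00381301] [ 4.14554054  0.92960166 -0.16488243] grasp [ 0.49734627 -0.27870041  0.04818693]
[ 0.4968 -0.2762  0.0484]
```

>>> arm_command:
  moves: [-0.05,0,-0.02,0,-0.03,0,0,0,0,0,0,0]

```text
time: 24.67
ee_pos: [0.4972, -0.2784, 0.0022]
eef_rot: [0.655, 0.755, 0.002, -0.004]
ft_force: [-4.3, 22.1, 3.8]
width: 0.0454
grip_force: 49.1
```

```bash
python3 -c "
from h import *
go(crad(.002,0,.0024),98);s=r.read_state();print('grasp',s['ee_pos']-R.from_quat(s['eef_rot']).apply([0,0,.046]))"
```

```text
t 24.67 tcp [ 0.4972 -0.2784  0.0022] crad mm [24.5  0.1  2.2] yaw 98.09 F [-4.3  22.07  3.79] w 0.0454 g 49.1
shift tool cm [ 2.25 -0.    0.  ] turn 0.09
grasp [ 0.49736515 -0.2788202   0.04819999]
```

The axial push is 22.4 N. Less about 6 N of V friction, that puts about 16 N on the pad. I'll relax part of the tool's lead while friction still holds, then open.

>>> arm_command:
  moves: [0.1,0,0,0,0.1,0,0,0,0.1,0,0,0,0.05,0,0,0,0,0,0,0]

```text
time: 25.08
ee_pos: [0.4971, -0.2781, 0.0025]
eef_rot: [0.656, 0.755, 0.001, -0.002]
ft_force: [-0.6, 9.8, -5.2]
width: 0.0454
grip_force: 45.0
```

>>> arm_command:
  moves: [0,0,0,0,0,0,0,0,0,0,0,0,0,0,0,0,0,0,0,0]
  fingers: 66

```text
time: 25.5
ee_pos: [0.4957, -0.2801, 0.0028]
eef_rot: [0.657, 0.754, -0.0, -0.002]
ft_force: [-5.9, 5.9, 0.2]
width: 0.0569
grip_force: 3.2
```

```bash
python3 -c "
from h import *
go(crad(.018,0,.0024),98)"
```

```text
t 25.5 tcp [ 0.4957 -0.2801  0.0028] crad mm [26.  -1.6  2.8] yaw 97.93 F [-5.86  5.95  0.17] w 0.0569 g 3.2
shift tool cm [0.8  0.16 0.04] turn -0.07
```

>>> arm_command:
  moves: [0.2,0.1,0,0,0.2,0.1,0,0,0.1,0,0,0,0,0,0,0,0,0,0,0]

```text
time: 25.92
ee_pos: [0.499, -0.2761, 0.0038]
eef_rot: [0.657, 0.754, 0.0, 0.0]
ft_force: [0.3, 0.6, 0.8]
width: 0.0574
grip_force: 0.0
```

```bash
python3 -c "
from h import *
go(crad(.022,0,.1124),98)"
```

```text
t 25.92 tcp [ 0.499  -0.2761  0.0038] crad mm [22.4  2.2  3.8] yaw 97.92 F [0.25 0.56 0.84] w 0.0574 g 0.0
shift tool cm [  0.04  -0.21 -10.86] turn -0.08
```

>>> arm_command:
  moves: [0,-0.2,-1,0,0,0,-2,0,0,0,-3,0,0,0,-3,0,0,0,-3,0,0,0,-3,0,0,0,-3,0,0,0,-2,0,0,0,0,0,0,0,0,0]
  fingers: 66

```text
time: 26.75
ee_pos: [0.497, -0.2767, 0.2051]
eef_rot: [0.657, 0.754, 0.001, 0.001]
ft_force: [0.3, 0.1, -1.1]
width: 0.0575
grip_force: 0.0
```

```bash
python3 - <<'E'
from h import *
print(r.read_state()['joint_positions'].round(2))
px={}
for n in("top","side"):
    im=r.camera(n).astype(int);cv2.imwrite(f"pics/{n}4.png",im[:,:,::-1].astype(np.uint8))
    m=((im[...,0]-im[...,1]>60)&(im[...,0]-im[...,2]>60)).astype(np.uint8)
    k,l,s,c=cv2.connectedComponentsWithStats(m)
    g=proj(n,crad(-.05,.105,.17));i=1+np.argmin(np.linalg.norm(c[1:]-g,axis=1)+1000*(s[1:,4]<8));px[n]=c[i];print(n,c[i],s[i,4],g)
o1,d1=ray("top",*px["top"]);o2,d2=ray("side",*px["side"])
t=np.linalg.lstsq(np.stack([d1,-d2],1),o2-o1,rcond=None)[0];a,b=o1+d1*t[0],o2+d2*t[1]
P=(a+b)/2-O;v=np.array([P@EX,P@EY,P[2]])*1e3;print("tab",v.round(1),"gap",(1e3*np.linalg.norm(a-b)).round(1),"q",np.arctan2(v[2]-82,46-v[1]),"rad",np.hypot(v[2]-82,46-v[1]))
go(crad(-.05,.15,.25),8)
E
```

```text
[-0.28  0.25  0.84  1.63 -0.19  1.34  0.73]
top [334.06666667 214.13333333] 15 [335.03426069 218.48918566]
side [291.20408163 207.20408163] 49 [289.56888241 205.9909951 ]
tab [-51.4 112.5 165.9] gap 6.6 q 2.2414155812583285 rad 107.04167170446715
t 26.85 tcp [ 0.4962 -0.276   0.203 ] crad mm [ 22.   -0.6 203. ] yaw 97.9 F [ 0.15  1.26 -0.39] w 0.0576 g 0.0
shift tool cm [ 7.22 15.04 -4.7 ] turn 89.9
```

>>> arm_command:
  moves: [0,0,-1,7.1,0,0,-1,7.1,0,0,-1,7.1,0,0,-1,7.1,0,0,-0.7,7.1,0,0,0,7.1,0,0,0,7.1,0,0,0,7.1,0,0,0,7.1,0,0,0,7.1,0,0,0,7.1,0,0,0,7.1]
  fingers: 0
  squeeze: 30

```text
time: 27.85
ee_pos: [0.496, -0.276, 0.2494]
eef_rot: [0.994, 0.108, -0.001, -0.0]
ft_force: [0.3, -0.6, -0.3]
width: 0.0007
grip_force: 0.0
```

>>> arm_command:
  moves: [0,0,0,4.7,0,0,0,0,0,0,0,0]

```text
time: 28.1
ee_pos: [0.4962, -0.2759, 0.2497]
eef_rot: [0.997, 0.071, -0.001, -0.0]
ft_force: [-0.4, -0.5, 0.1]
width: 0.0007
grip_force: 0.0
```

```bash
python3 -c "
from h import *
go(crad(-.05,.15,.25),8)"
```

```text
t 28.1 tcp [ 0.4962 -0.2759  0.2497] crad mm [ 21.9  -0.5 249.7] yaw 8.17 F [-0.41 -0.46  0.14] w 0.0007 g 0.0
shift tool cm [15.07 -7.14 -0.05] turn 0.17
```

>>> arm_command:
  moves: [2.5,-1.2,0,0,3.2,-1.5,0,0,3.2,-1.5,0,0,3.2,-1.5,0,0,2.9,-1.4,0,0,0,0,2,0,0,0,3,0,0,0,3,0,0,0,3,0,0,0,1.5,0,0,0,0,0,0,0,0,0]

```text
time: 29.1
ee_pos: [0.6348, -0.1849, 0.1251]
eef_rot: [0.997, 0.071, -0.001, -0.0]
ft_force: [0.3, 0.5, -0.3]
width: 0.0004
grip_force: 0.0
```

```bash
python3 -c "
from h import *
go(crad(-.05,.128,.125),8)
a=r.camera('top');s=r.camera('side')
A=cv2.resize(a[190:300,285:425],None,fx=3,fy=3);B=cv2.resize(s[150:320,200:340],None,fx=2.6,fy=2.6)
H=max(A.shape[0],B.shape[0]);P=lambda x:np.pad(x,((0,H-x.shape[0]),(0,0),(0,0)))
im=np.hstack([P(A),P(B)])[:,:,::-1]
print(im.shape);cv2.imwrite('pics/g4.png',im)"
```

```text
t 29.1 tcp [ 0.6348 -0.1849  0.1251] crad mm [-49.  149.4 125.1] yaw 8.12 F [ 0.28  0.51 -0.31] w 0.0004 g 0.0
shift tool cm [-2.14 -0.1   0.02] turn 0.12
(442, 784, 3)
```

View pics/g4.png

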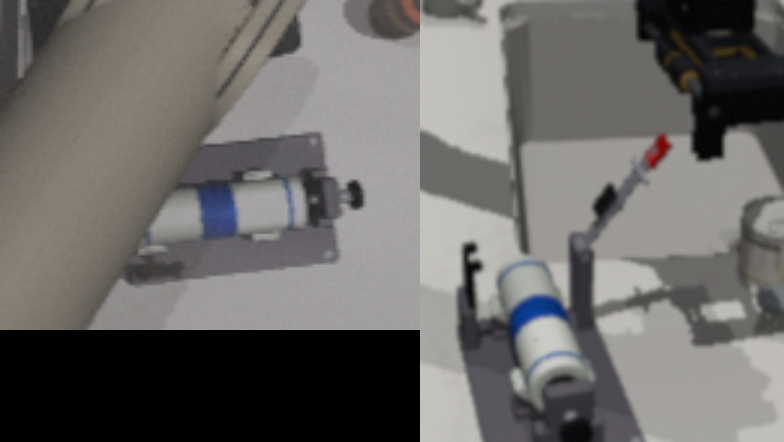

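The side crop shows the cartridge lying level in the Vs, its end at the pad near (575,385). The closed fingertips at (710,155) are just outside the red tab at (657,150). Now I'll swing the strap in stages.

>>> arm_command:
  moves: [-1.1,-0.1,-0.2,0,-1,0,-0.1,0,-0.7,0,-0.3,0,-0.7,0,-0.3,0,-0.7,0,-0.4,0]

```text
time: 29.62
ee_pos: [0.5937, -0.19, 0.1397]
eef_rot: [0.998, 0.07, 0.001, 0.0]
ft_force: [1.0, -0.3, 0.9]
width: 0.0008
grip_force: 0.5
```

>>> arm_command:
  moves: [-0.7,0,-0.3,0,-0.7,0,-0.3,0,-0.8,0,-0.4,0]

```text
time: 29.87
ee_pos: [0.5711, -0.1928, 0.1487]
eef_rot: [0.998, 0.07, -0.0, -0.0]
ft_force: [-0.4, 0.2, -1.4]
width: 0.0003
grip_force: 0.2
```

>>> arm_command:
  moves: [-0.8,0,-0.2,0,-0.9,0,-0.2,0,-0.9,0,-0.1,0]

```text
time: 30.12
ee_pos: [0.5451, -0.1966, 0.1537]
eef_rot: [0.998, 0.07, -0.0, -0.0]
ft_force: [-0.4, 0.3, -1.1]
width: 0.0002
grip_force: 0.2
```

```bash
python3 -c "
from h import *
go(crad(-.05,.059,.153),8)"
```

```text
t 30.12 tcp [ 0.5451 -0.1966  0.1537] crad mm [-49.9  58.9 153.7] yaw 8.01 F [-0.39  0.29 -1.08] w 0.0002 g 0.2
shift tool cm [ 0.01 -0.01  0.07] turn 0.01
```

>>> arm_command:
  moves: [-0.9,0,0,0,-0.9,0,0,0,-0.9,0,0.1,0]

```text
time: 30.37
ee_pos: [0.5183, -0.2003, 0.1524]
eef_rot: [0.998, 0.07, 0.0, -0.0]
ft_force: [0.3, -0.1, 0.7]
width: 0.0006
grip_force: 0.2
```

```bash
cat >> h.py <<'E'
def tab():
    im=r.camera("side").astype(int)
    m=((im[...,0]-im[...,1]>60)&(im[...,0]-im[...,2]>60)).astype(np.uint8);m[:,:190]=0;m[:,320:]=0;m[:120]=0;m[290:]=0
    k,l,s,c=cv2.connectedComponentsWithStats(m)
    for i in range(1,k):
        if s[i,4]>7:
            o,d=ray("side",*c[i]);P=o+d*(((crad(-.05,0,0)-o)@EX)/(d@EX))-O;y,z=P@EY*1e3,P[2]*1e3
            print("tab px",c[i].round(1),s[i,4],"y,z",round(y,1),round(z,1),"q",round(np.arctan2(z-82,46-y),3),"rad",round(np.hypot(z-82,46-y),1))
E
python3 -c "
from h import *
tab();go(crad(-.05,.0045,.141),8)"
```

```text
tab px [248.2 205.2] 13 y,z 17.9 182.3 q 1.298 rad 104.1
t 30.42 tcp [ 0.5167 -0.201   0.1522] crad mm [-49.4  30.2 152.2] yaw 7.92 F [-0.43 -2.26 -0.19] w 0.0002 g 0.0
shift tool cm [-2.57 -0.05  1.12] turn -0.08
```

The strap follows as planned (q = 1.30). Continuing down the arc.

>>> arm_command:
  moves: [-0.9,0,0.35,0,-0.9,0,0.35,0,-0.8,0,0.4,0]

```text
time: 30.67
ee_pos: [0.4925, -0.204, 0.141]
eef_rot: [0.998, 0.07, -0.0, -0.0]
ft_force: [0.3, -1.0, -0.1]
width: 0.0005
grip_force: 0.1
```

>>> arm_command:
  moves: [-0.7,0,0.5,0,-0.65,0,0.5,0,-0.6,0,0.55,0]

```text
time: 30.92
ee_pos: [0.4735, -0.2066, 0.1254]
eef_rot: [0.998, 0.07, -0.0, -0.0]
ft_force: [-0.0, 0.5, 0.7]
width: 0.0005
grip_force: 0.1
```

>>> arm_command:
  moves: [-0.6,0,0.6,0,-0.5,0,0.65,0,-0.5,0,0.7,0]

```text
time: 31.17
ee_pos: [0.4579, -0.2088, 0.1059]
eef_rot: [0.998, 0.07, 0.0, -0.0]
ft_force: [0.4, -0.0, -0.2]
width: 0.0005
grip_force: 0.1
```

```bash
python3 -c "
from h import *
tab();go(crad(-.05,-.038,.092),8)"
```

```text
tab px [218.7 229.8] 23 y,z -43.8 133.5 q 0.521 rad 103.5
t 31.22 tcp [ 0.4564 -0.2088  0.1046] crad mm [-50.2 -30.6 104.6] yaw 7.98 F [-0.97 -0.47 -1.55] w 0.0005 g 0.0
shift tool cm [-0.73  0.02  1.26] turn -0.02
```

>>> arm_command:
  moves: [-0.35,0,0.65,0,-0.35,0,0.65,0,0,0,-1,0,0,0,-1.2,0,-1.4,0,0,0,-1.4,0,0,0,0,0,0,0,0,0,0,0]

```text
time: 31.88
ee_pos: [0.4242, -0.2133, 0.1162]
eef_rot: [0.998, 0.07, 0.001, -0.001]
ft_force: [0.9, 1.1, 0.1]
width: 0.0006
grip_force: 0.0
```

```bash
python3 -c "
from h import *
tab();go(crad(-.05,-.066,.092),8)"
```

```text
tab px [215.8 236.6] 32 y,z -50.4 118.2 q 0.359 rad 103.0
t 31.93 tcp [ 0.4247 -0.2132  0.1161] crad mm [-50.2 -62.7 116.1] yaw 8.06 F [0.61 0.64 0.51] w 0.0004 g 0.0
shift tool cm [-0.34  0.02  2.41] turn 0.06
```

>>> arm_command:
  moves: [-0.3,0,0.6,0,0,0,1,0,0,0,1,0,0,0,0.7,0,0,0,0,0]

```text
time: 32.35
ee_pos: [0.4199, -0.214, 0.0811]
eef_rot: [0.998, 0.07, -0.001, 0.0]
ft_force: [0.1, 0.1, -0.8]
width: 0.0009
grip_force: 0.0
```

>>> arm_command:
  moves: [0,0,0.2,0,0,0,0.2,0,0,0,0,0]

```text
time: 32.6
ee_pos: [0.4209, -0.2141, 0.0785]
eef_rot: [0.998, 0.07, 0.0, 0.0]
ft_force: [-0.4, 0.1, -0.3]
width: 0.0006
grip_force: 0.0
```

```bash
python3 -c "
from h import *
tab();go(crad(-.05,-.066,.0585),8)"
```

```text
tab px [215.1 244.1] 27 y,z -52.9 100.4 q 0.184 rad 100.6
t 32.65 tcp [ 0.4209 -0.2141  0.0787] crad mm [-49.8 -66.5  78.7] yaw 8.02 F [ 0.13 -0.2   0.3 ] w 0.0005 g 0.0
shift tool cm [ 0.05 -0.02  2.02] turn 0.02
```

>>> arm_command:
  moves: [0,0,0.15,0,0,0,0.15,0,0,0,0,0]

```text
time: 32.9
ee_pos: [0.4208, -0.2139, 0.0754]
eef_rot: [0.998, 0.07, 0.0, -0.0]
ft_force: [0.4, -0.3, 1.3]
width: 0.0002
grip_force: 0.0
```

>>> arm_command:
  moves: [0,0,0.15,0,0,0,0.15,0,0,0,0,0]

```text
time: 33.15
ee_pos: [0.4207, -0.214, 0.0723]
eef_rot: [0.998, 0.07, -0.0, -0.0]
ft_force: [0.2, -0.3, 0.1]
width: 0.0006
grip_force: 0.0
```

>>> arm_command:
  moves: [0,0,0.1,0,0,0,0.1,0,0,0,0,0]

```text
time: 33.4
ee_pos: [0.4207, -0.214, 0.0703]
eef_rot: [0.998, 0.07, -0.0, -0.0]
ft_force: [-0.2, 0.6, 0.1]
width: 0.0006
grip_force: 0.0
```

>>> arm_command:
  moves: [0,0,0.1,0,0,0,0.1,0,0,0,0,0]

```text
time: 33.65
ee_pos: [0.4207, -0.2142, 0.0686]
eef_rot: [0.998, 0.07, -0.0, -0.0]
ft_force: [-2.1, 0.5, 5.0]
width: 0.0002
grip_force: 2.3
```

>>> arm_command:
  moves: [0,0,0.1,0,0,0,0.1,0,0,0,0,0]

```text
time: 33.9
ee_pos: [0.4205, -0.2142, 0.0665]
eef_rot: [0.998, 0.07, -0.0, -0.0]
ft_force: [-1.6, 0.2, 2.4]
width: 0.0003
grip_force: 1.1
```

>>> arm_command:
  moves: [0,0,0.1,0,0,0,0.1,0,0,0,0,0]

```text
time: 34.15
ee_pos: [0.4207, -0.214, 0.0643]
eef_rot: [0.998, 0.07, -0.0, -0.0]
ft_force: [0.1, 0.7, 0.2]
width: 0.0005
grip_force: 0.0
```

```bash
python3 -c "
from h import *
tab();go(crad(-.05,-.066,.0585),8)"
```

```text
tab px [214.7 249. ] 25 y,z -54.2 88.8 q 0.067 rad 100.5
t 34.2 tcp [ 0.4208 -0.214   0.0643] crad mm [-49.9 -66.6  64.3] yaw 8.02 F [-0.87 -0.05  0.22] w 0.0004 g 0.0
shift tool cm [ 0.06 -0.01  0.58] turn 0.02
```

>>> arm_command:
  moves: [0,0,0.1,0,0,0,0.1,0,0,0,0,0]

```text
time: 34.45
ee_pos: [0.4208, -0.214, 0.0623]
eef_rot: [0.998, 0.07, -0.0, -0.0]
ft_force: [0.8, -0.6, -0.3]
width: 0.0005
grip_force: 0.0
```

>>> arm_command:
  moves: [0,0,0.1,0,0,0,0.05,0,0,0,0,0]

```text
time: 34.7
ee_pos: [0.4207, -0.2141, 0.0609]
eef_rot: [0.998, 0.07, -0.0, -0.0]
ft_force: [-0.5, 0.0, 0.1]
width: 0.0003
grip_force: 0.0
```

>>> arm_command:
  moves: [0,0,0.1,0,0,0,0.1,0,0,0,0,0]

```text
time: 34.95
ee_pos: [0.4207, -0.214, 0.0588]
eef_rot: [0.998, 0.07, -0.0, -0.0]
ft_force: [0.5, -0.3, 0.7]
width: 0.0006
grip_force: 0.0
```

>>> arm_command:
  moves: [0,0,0.1,0,0,0,0,0,0,0,0,0]

```text
time: 35.2
ee_pos: [0.4207, -0.2141, 0.058]
eef_rot: [0.998, 0.07, -0.0, -0.0]
ft_force: [-0.2, 0.0, 0.3]
width: 0.0004
grip_force: 0.0
```

>>> arm_command:
  moves: [0,0,-1,0,0,0,-2,0,0,0,-3,0,0,0,-3,0,0,0,-3,0,0,0,-3,0,-2,0,0,0,-3,0,0,0,-3,0,0,0,-2,0,0,0,0,0,0,0]

```text
time: 36.12
ee_pos: [0.3189, -0.2291, 0.208]
eef_rot: [0.998, 0.068, 0.001, -0.001]
ft_force: [0.2, 0.6, 1.0]
width: 0.0005
grip_force: 0.0
```

```bash
python3 -c "
from h import *
tab();go(crad(-.05,-.066,.0585),8)
a=r.camera('top');s=r.camera('side')
A=cv2.resize(a[200:300,305:425],None,fx=3.2,fy=3.2);B=cv2.resize(s[220:340,190:300],None,fx=3.5,fy=3.5)
H=max(A.shape[0],B.shape[0]);P=lambda x:np.pad(x,((0,H-x.shape[0]),(0,0),(0,0)))
im=np.hstack([P(A),P(B)])[:,:,::-1]
print(im.shape);cv2.imwrite('pics/g5.png',im)"
```

```text
tab px [213.2 250.2] 74 y,z -57.5 86.2 q 0.041 rad 103.6
t 36.17 tcp [ 0.3206 -0.2287  0.2081] crad mm [ -49.3 -167.9  208.1] yaw 7.87 F [ 1.89 -0.06  0.  ] w 0.0002 g 0.0
shift tool cm [10.16 -0.06 14.98] turn -0.13
(420, 769, 3)
```

View pics/g5.png

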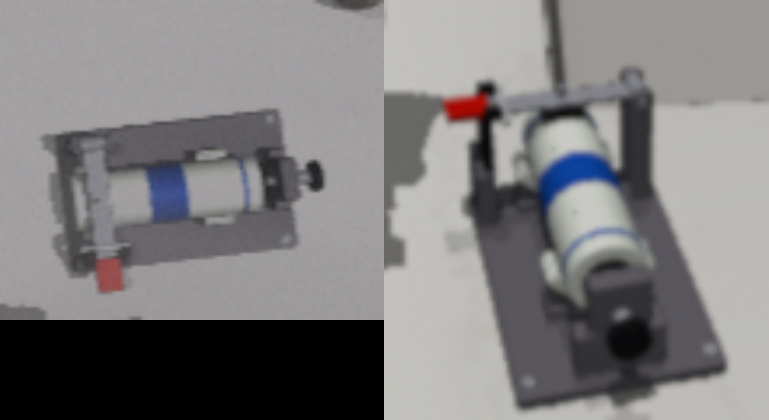

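The strap is level and snapped under the catch, with its tab at z = 86 mm as expected when shut. The cartridge lies in the Vs against the pad. The robot is clear, so I'm handing in.

```bash
python3 -c "
from bench import r
print(r.close_job())"
```

```text
the job is handed in; nothing more can be done
None
```

The cartridge is seated in the Vs against the pad, pushed with an estimated 16 N (from wrist force less friction). The strap is snapped under the catch, and the job was handed in at about 36 s; the first grip missed and I repeated it 30 mm lower.

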